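Load the propped-up retro console with its game disc and cartridge

ROBOT

A 7-joint arm with a two-finger parallel gripper is mounted at the origin on the work surface. World frame = base frame: x ahead of the robot, y to its left, z up, the work surface at z = 0. Lengths are in m, angles in rad, forces in N, time in s.
With the tool pointing down it reaches from about 0.425 to 0.825 m from the base axis. Payload 3.6 kg.
Tool frame: the origin (TCP) lies where the fingers leave the gripper's body, on its centre line; the fingertips stand 73 mm ahead of it and the grasp point (between the pads) lies 54 mm ahead of it; z points along the fingers, y is the line along which they close (so a half turn about z gives the same grasp; the last joint's range is limited). The gripper opens to 85 mm and grips with 20 to 120 N. Pads are 22 mm wide; open, the fingers measure 114 mm over their backs; the gripper's body (76 mm by 85 mm) begins 54 mm behind the grasp point. The pads swing forward as they close: fully open they stand 13 mm farther back than shut.
Start: joints at [1.298, 0.615, -0.013, 1.423, 0.008, 1.103, -0.04], TCP at [0.158, -0.63, 0.304] pointing down, gripper open.
Joint ranges: [-3.12, 3.12], [-0.3, 2.06], [-1.34, 1.32], [0.26, 2.42], [-1.36, 4.5], [0.01, 1.98], [-2.84, 2.84]. Speed limits (rad/s): [2.79, 2.79, 3.14, 3.14, 3.14, 3.14, 3.14].

INTERFACE

Orientations are given as a unit quaternion [x, y, z, w].
In Python, from station import arm, snapshot, camera_info, ticket gives the robot as it stands. Calls block until the motion is done:
- arm.movep(position, orientation): joint-space move of the TCP to a pose.
- arm.line_to(position, velocity=0.15, ori=None): straight line of the TCP; ori=None keeps the orientation; velocity is the mean speed in m/s.
- arm.move_j(angles): joint-space move.
- arm.move_gripper(opening, effort=None): opening from 0.0 (shut) to 1.0 (fully open); effort is the grip in N (None keeps the last); returns when the fingers have stopped.
- arm.pause(seconds).
- arm.ik(position, orientation): joint angles nearest the present ones, or None.
- snapshot(name): name is "scene" or "top"; returns the picture (400x640x3 uint8, blue, green, red); there is no depth.
- camera_info(name): a dict with "fx", "fy", "cx", "cy" (pixels), "dist_coeffs" ([k1, k2, p1, p2, k3] as OpenCV has them; the pictures are not rectified), "R" (3x3) and "t" (3): a world point X has camera coordinates R X + t. Camera axes: x right, y down, z forward; pixel columns grow to the right and rows downward; lengths in m; the calibration is good to about 2 mm. A picture is of the moment at which its call begins. camera_info takes no time and is no camera call.
A pose or a line that the arm cannot do raises arm.MotionError and nothing moves.
- ticket.finish_job(): hands the job in; it is judged then, once.
Readings, each from a call of its own:
- arm.read_time(): time.
- arm.read_joint_positions(): joint angles.
- arm.read_dq(): joint speeds.
- arm.read_effort(): joint torques, N m.
- arm.read_tool_pos(): TCP position.
- arm.read_eef_rot(): TCP orientation.
- arm.read_ft_force(): force on the tool from outside, world axes, zero at the start.
- arm.read_wrist_torque(): the same for the moment, N m.
- arm.read_opening(): opening from 0.0 (shut) to 1.0 (fully open).
- arm.read_finger_force(): force on a finger pad.
Only numpy, scipy, OpenCV 4.12 (cv2) and the standard library are available. Lean on these libraries where they do the work, as an engineer would, in place of code of your own. Each camera call takes 0.05 s, during which the arm holds its last target. There are 200 camera calls.

TASK

Load the black retro console for tonight's game: first seat the red round disc flush in the round well of its sloping top, then take the yellow cartridge out of the clear rack and slide it fully home in the console's slot. Do not force either piece, let go of both, and leave everything else on the table where it stands.

Things in the scene. Friction and masses are not known exactly. Their poses are not given: they have to be found in the camera images.
- round_disc: Red round game disc, 56 mm across and 8 mm thick, with a white round grip hub 22 mm in diameter standing 18 mm up from its middle (26 mm high in all). Lies flat on the table at the start. Origin: centre of its underside; z up through the hub. Goes into the console's round well, hub up, any yaw.
- yellow_cartridge: Yellow game cartridge, a flat block 64 mm wide (its x), 12 mm thick (its y), 76 mm tall (its z), white label on both faces. Stands upright in one of the three rack slots at the start, the lowest 30 mm inside the slot, its underside 8 mm above the table. Origin: centre of its underside. Either way round fits the console slot, this end down.
- deck: Black retro console, a slab 170 (x) by 260 (y) by 40 mm (z), fixed on a stand, leaning back 30 degrees: its top faces up and towards the robot. Origin: centre of its underside, 50 mm above the table; z normal to the top (at z = 40), x uphill. In the top at x = 0: round well (red floor) at y = +85 mm, square well (blue, 47 mm, 8 deep, stays empty) at y = +15, slot (yellow outline) at y = -75.
- well_floor (a point): Centre of the floor of the console's round well: 59 mm in diameter, 8 mm deep, square to the sloping top; axes as the console's (z out of the top). The disc is home when its origin is here; its rim is then flush with the top.
- slot_floor (a point): Centre of the floor of the console's cartridge slot: 67 mm along x by 15 mm along y, 30 mm deep, square to the sloping top; axes as the console's (z out of the top). The cartridge is home when its origin is here; 46 mm then stands out.
- rack: Clear acrylic cartridge rack, fixed, 90 mm (x) by 200 mm (y) by 38 mm tall, with three slots 67 by 15 mm, 30 mm deep, at y = -70, 0 and +70 mm. Origin: centre of its underside.
- square_puck: Blue square game puck, 44 mm wide, 8 mm thick, with the same white hub as the disc. Lies on the table; leave it. Origin: centre of its underside.
- green_cartridge: Green cartridge, same size as the yellow one, in another rack slot; leave it. Origin: centre of its underside.
- grey_cartridge: Grey cartridge, same size as the yellow one, in another rack slot; leave it. Origin: centre of its underside.
- elephant: Blue ceramic elephant figurine, about 115 mm long, 60 mm wide, 80 mm tall, behind the console and rack; fragile, leave it. Origin: under its belly, at table level.
- dice_tower: Red plastic dice tower, 170 mm tall, 90 mm wide, with a tray towards its -x (170 mm long in all), on the left side; leave it. Origin: at table level, 60 mm from the tray's centre towards the tower.
- phone_stand: Brushed aluminium phone stand, 90 by 75 mm, about 120 mm tall, on the right side; leave it. Origin: centre of its underside.
Not all that is in view belongs to the job. Several things have the shape of the round_disc; the one meant has the colours described above.

How it is judged:
By the outcome, as a careful person would: the job done as asked, in the order asked, and still so for the second after the job is handed in, with the robot touching nothing.
It also fails if it takes over 58 s, if anything falls off the work surface, if the arm or the gripper's body presses on something with over 40 N, if the wrist force passes 120 N, or if a joint passes its speed limit or range.

## Working session

There is one attempt and no reset: what is moved stays moved. The work goes in short steps, each a Python script; the robot and the scene stay as the last script left them, time stands still between calls to the robot, and variables do not carry over. Pictures are saved under pics/ and viewed, at most 10 in all, crops included, and the job is handed in when it is done.

```bash
mkdir -p pics
python3 - <<'E'
from station import arm,snapshot,camera_info
import cv2
for n in("scene","top"):
    cv2.imwrite(f"pics/{n}0.png",snapshot(n)); c=camera_info(n); print(n,c)
print(arm.read_time(),arm.read_eef_rot(),arm.read_tool_pos())
E
```

```text
scene {'fx': 449.1915260637795, 'fy': 449.1915260637795, 'cx': 317.9797483145481, 'cy': 194.2273949195912, 'dist_coeffs': array([-0.07269221,  0.        ,  0.        ,  0.        ,  0.        ]), 'R': array([[ 0.65123145,  0.75887812,  0.00126777],
       [ 0.51906645, -0.44421709, -0.73023366],
       [-0.55359518,  0.47620918, -0.68319631]]), 't': array([-0.37994216, -0.23930425,  1.54253478])}
top {'fx': 413.9122956789739, 'fy': 413.9122956789739, 'cx': 322.3918195032676, 'cy': 191.437755863419, 'dist_coeffs': array([-0.06245979,  0.        ,  0.        ,  0.        ,  0.        ]), 'R': array([[ 0.00465661, -0.99997693, -0.00494549],
       [-0.99632924, -0.00421678, -0.08550011],
       [ 0.08547728,  0.00532548, -0.99632589]]), 't': array([0.0095522 , 0.5813933 , 1.37337805])}
0.1 [ 9.92452046e-01  1.22627718e-01 -1.51183142e-04 -1.16456339e-03] [ 0.1580607  -0.62994478  0.30284781]
```

View pics/scene0.png

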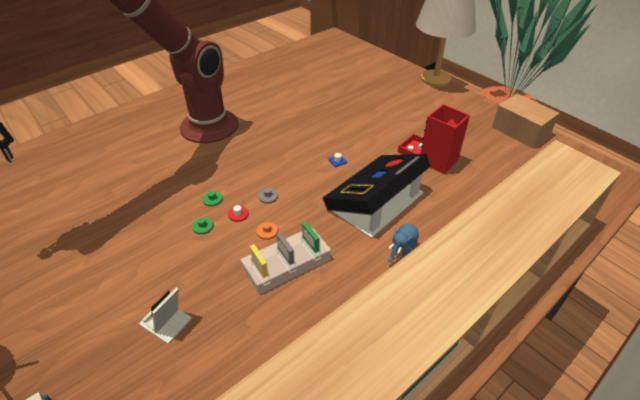

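View pics/top0.png

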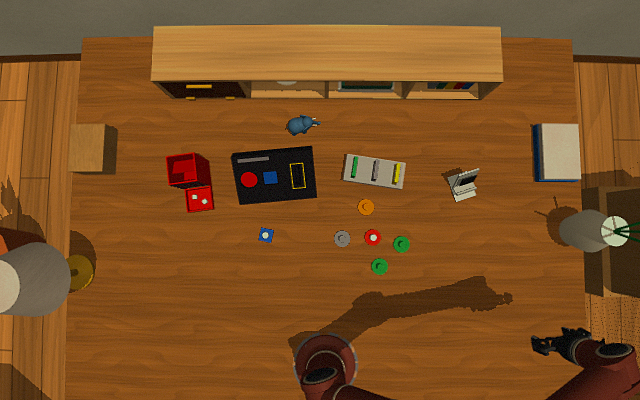

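Run:
```python
import cv2
a=cv2.imread("pics/top0.png");b=cv2.imread("pics/scene0.png")
def crop(im,x0,y0,w,h,k,n):
    c=cv2.resize(im[y0:y0+h,x0:x0+w],None,fx=k,fy=k,interpolation=cv2.INTER_CUBIC)
    for x in range(x0-x0%-10,x0+w,10):
        cv2.line(c,((x-x0)*k+k//2,0),((x-x0)*k+k//2,6 if x%50 else 14),(255,255,255),1)
        if x%20==0: cv2.putText(c,str(x),((x-x0)*k-8,24),0,.35,(255,255,255),1)
    for y in range(y0-y0%-10,y0+h,10):
        cv2.line(c,(0,(y-y0)*k+k//2),(8,(y-y0)*k+k//2),(255,255,255),1); cv2.putText(c,str(y),(10,(y-y0)*k+6),0,.35,(255,255,255),1)
    cv2.imwrite(f"pics/{n}.png",c)
crop(a,225,140,100,70,8,"ct1"); crop(a,325,145,100,105,5,"ct2")
crop(b,315,135,125,105,6,"cs1"); crop(b,190,180,150,115,5,"cs2")
```

```text
(no output)
```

View pics/ct1.png

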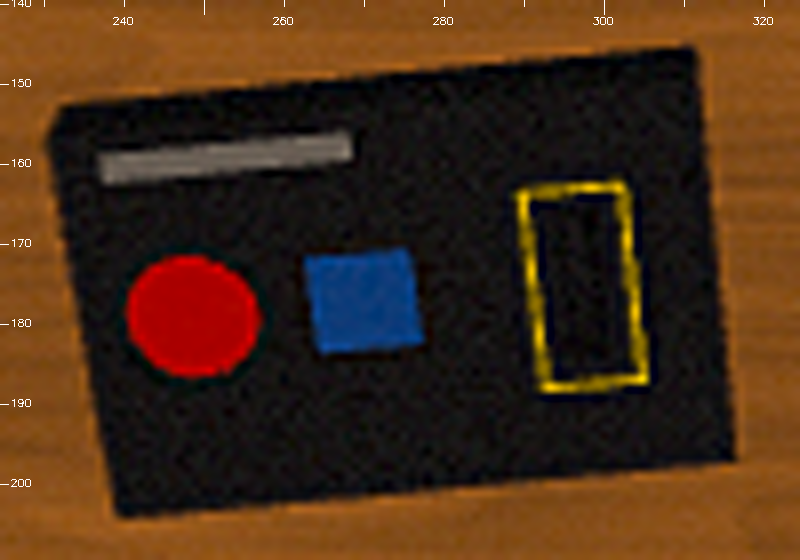

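View pics/ct2.png

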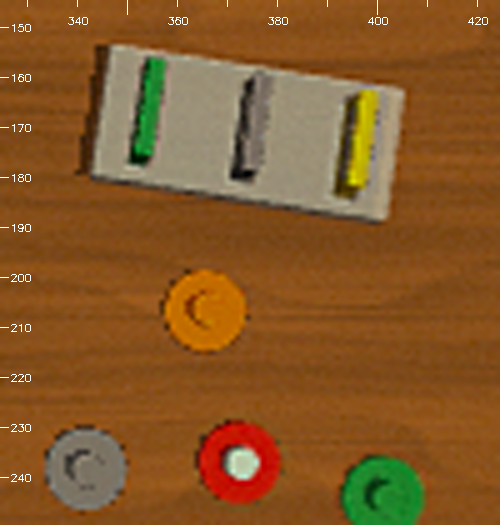

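View pics/cs1.png

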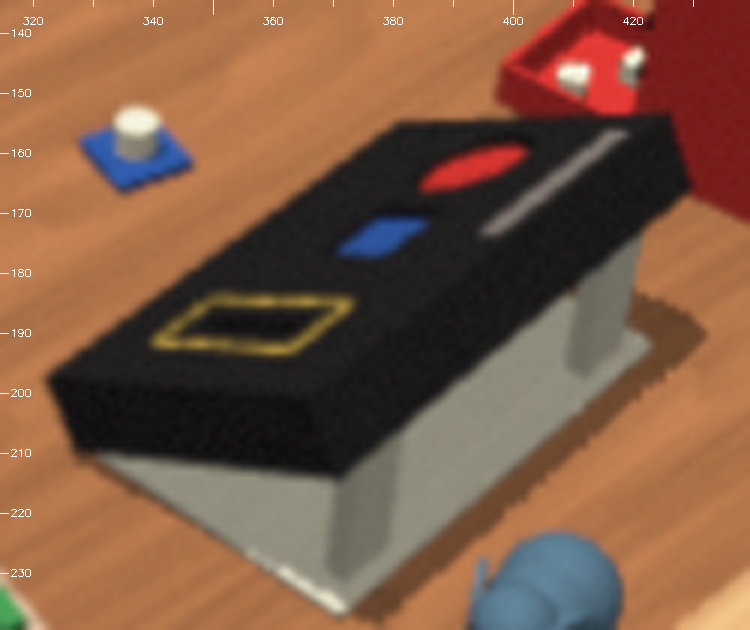

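View pics/cs2.png

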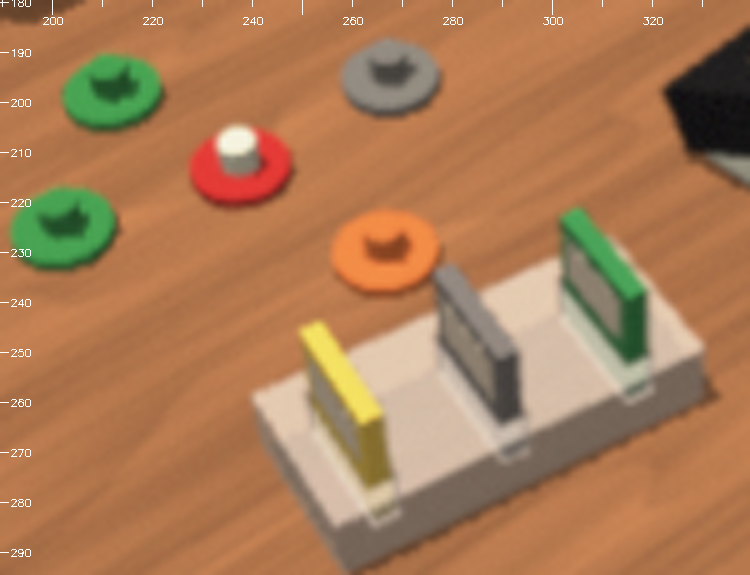

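The top view shows the red disc at about (373,237), the deck outline from (231,153) to (317,202), and the yellow cartridge top at about (397,172) in the rack. In the scene view the hub is at about (237,208), the slot outline at about (357,188), and the cartridge top at about (258,254). Next I fit poses to these points.

```bash
cat > h.py <<'E'
import numpy as np,cv2
from scipy.optimize import least_squares
from scipy.spatial.transform import Rotation as Ro
from station import arm,snapshot,camera_info
C={n:camera_info(n) for n in("top","scene")}
def proj(n,P):
    c=C[n];K=np.array([[c["fx"],0,c["cx"]],[0,c["fy"],c["cy"]],[0,0,1.]])
    return cv2.projectPoints(np.atleast_2d(P).astype(float),cv2.Rodrigues(np.array(c["R"]))[0],np.array(c["t"]),K,np.array(c["dist_coeffs"]))[0][:,0]
def tri(pt,ps):
    f=lambda X:np.r_[proj("top",X)[0]-pt,proj("scene",X)[0]-ps]
    r=least_squares(f,[.5,0,.05]);return r.x,r.fun
def pose(yaw,lean): return Ro.from_euler("z",yaw)*Ro.from_euler("y",-lean)
E
cat > fit.py <<'E'
from h import *
np.set_printoptions(precision=4,suppress=True)
def px(u,x0,y0,k): return np.array(u,float)/k-.5+[x0,y0]
a=cv2.imread("pics/top0.png");b=cv2.imread("pics/scene0.png")
def ymask(im,x0,y0,x1,y1):
    c=im[y0:y1,x0:x1].astype(float);w=np.clip(np.minimum(c[...,1],c[...,2])-c[...,0]-25,0,None)
    v,u=np.mgrid[y0:y1,x0:x1];return np.array([(u*w).sum(),(v*w).sum()])/w.sum()
yt=ymask(a,285,158,310,194);ys=ymask(b,337,180,377,197)
print("outline centroid",yt,px((583.5,286.75),225,140,8),ys,px((252.5,322.25),315,135,6))
D=[("top",(-85,-130,40),(737,461)),("top",(-85,130,40),(118,517)),("top",(85,130,40),(48,138)),("top",(85,130,0),(62,106)),("top",(85,-130,0),(695,46)),
("scene",(-85,-130,40),(48,378)),("scene",(85,-130,40),(307,398)),("scene",(85,-130,0),(342,478)),("scene",(-85,-130,0),(80,450)),("scene",(-85,130,40),(398,123)),("scene",(85,130,40),(670,115)),("scene",(85,130,0),(690,190))]
def obs(n,u): return px(u,225,140,8) if n=="top" else px(u,315,135,6)
L=[(n,np.array(p)/1e3,obs(n,u),1) for n,p,u in D]+[("top",np.array([0,-75,40])/1e3,yt,2),("scene",np.array([0,-75,40])/1e3,ys,2)]
def res(q): 
    R=pose(q[3],q[4]);return np.concatenate([w*(proj(n,R.apply(p)+q[:3])[0]-o) for n,p,o,w in L])
r=least_squares(res,[.6,.15,.05,.09,.52],loss="soft_l1");print("deck",r.x,"lean deg",np.degrees(r.x[4]));print(res(r.x).reshape(-1,2).round(1).tolist())
r2=least_squares(lambda q:res([q[0],q[1],.05,q[2],np.pi/6]),[.6,.15,.09],loss="soft_l1");print("deck fixed",r2.x)
for nm in("top","scene"): # predicted visible red-floor centroid
    q=[*r2.x[:2],.05,r2.x[2],np.pi/6];R=pose(q[3],q[4]);t=np.linspace(0,2*np.pi,60)
    m=[]
    for z in(32,40):
        P=np.c_[29.5*np.cos(t),85+29.5*np.sin(t),0*t+z]/1e3;M=np.zeros((1600,2560),np.uint8);cv2.fillPoly(M,[((proj(nm,R.apply(P)+q[:3])+.5)*4).astype(int)],1);m.append(M)
    v,u=np.nonzero(m[0]&m[1]);im=a if nm=="top" else b
    x0,y0,x1,y1=(238,168,262,192) if nm=="top" else (380,155,408,172)
    c=im[y0:y1,x0:x1].astype(float);w=np.clip(c[...,2]-c[...,:2].max(-1)-30,0,None);w=np.minimum(w,120);V,U=np.mgrid[y0:y1,x0:x1]
    print("red well pred",u.mean()/4-.5,v.mean()/4-.5,"obs",(U*w).sum()/w.sum(),(V*w).sum()/w.sum())
# disc
hub,e=tri(px((242,463),325,145,5),px((237,141),190,180,5));print("hub top",hub,e)
rim,e=tri(px((239.5,462),325,145,5),px((240,163),190,180,5));print("rim",rim,e)
# rack, top face corners z=38
RK=[("top",(45,100,38),(110,44)),("top",(45,-100,38),(404,89)),("top",(-45,100,38),(92,178)),("top",(-45,-100,38),(387,219)),("scene",(-45,-100,38),(252,398)),("scene",(45,-100,38),(337,527)),("scene",(45,100,38),(703,350)),("scene",(45,-100,0),(350,574))]
LR=[(n,np.array(p)/1e3,px(u,*((325,145,5) if n=="top" else (190,180,5)))) for n,p,u in RK]
fr=lambda q:np.concatenate([proj(n,Ro.from_euler("z",q[2]).apply(p)+[q[0],q[1],q[3] if len(q)>3 else 0])[0]-o for n,p,o in LR])
r=least_squares(fr,[.65,-.15,-.15,0],loss="soft_l1");print("rack",r.x,fr(r.x).reshape(-1,2).round(1).tolist())
r=least_squares(fr,[.65,-.15,-.15],loss="soft_l1");q=r.x;print("rack fixed",q,"slot -70:",Ro.from_euler("z",q[2]).apply([0,-.07,0])+[q[0],q[1],0])
CT=[("top",(32,6,84),(360,93)),("top",(32,-6,84),(378,91)),("top",(-32,-6,84),(363,187)),("top",(-32,6,84),(345,183)),("scene",(-32,6,84),(325,322)),("scene",(-32,-6,84),(302,330)),("scene",(32,6,84),(383,410)),("scene",(32,-6,84),(360,420))]
LR=[(n,np.array(p)/1e3,px(u,*((325,145,5) if n=="top" else (190,180,5)))) for n,p,u in CT]
r=least_squares(fr,[.65,-.15,-.15,0],loss="soft_l1");print("cart",r.x,fr(r.x).reshape(-1,2).round(1).tolist())
E
python3 fit.py
```

```text
outline centroid [297.5109 175.1336] [297.4375 175.3438] [354.8781 187.657 ] [356.5833 188.2083]
deck [0.6415 0.1698 0.0493 0.0958 0.5301] lean deg 30.37362447843907
[[-0.1, 0.0], [-0.1, 0.1], [-0.3, -0.1], [-0.1, -0.4], [0.3, -0.3], [-1.1, -0.3], [-0.2, -0.5], [-0.6, 0.3], [-1.2, 0.3], [-0.2, -0.4], [-0.3, -0.7], [0.5, -0.2], [-0.2, 0.3], [2.4, 1.3]]
deck fixed [0.6414 0.1695 0.0966]
red well pred 248.50986013986014 179.04426573426574 obs 248.59913592274134 179.08085899445126
red well pred 393.1146138807429 161.87707722385142 obs 393.3766941270263 162.4497741163965
hub top [ 0.4288 -0.1575  0.0229] [-0.1604 -0.1011 -0.1529  0.0024]
rim [ 0.429  -0.1579  0.0063] [-0.1073 -0.0678 -0.1021  0.0017]
rack [ 0.6507 -0.1611 -0.1411 -0.002 ] [[-0.1, 0.2], [-0.3, -0.2], [-0.2, -0.4], [-0.3, 0.0], [-0.1, -0.2], [-0.0, 0.4], [0.2, -0.6], [-1.1, 0.6]]
rack fixed [ 0.6512 -0.1614 -0.1384] slot -70: [ 0.6415 -0.2308  0.    ]
cart [ 0.6405 -0.2299 -0.171  -0.0014] [[-0.0, -0.9], [-0.0, 0.2], [-0.1, 0.2], [-0.1, 0.3], [-0.2, -0.7], [-0.3, -0.3], [0.3, 0.4], [0.1, 0.6]]
```

Everything agrees: the heights come out within about 3 mm of the text. The deck is at (0.641, 0.1695) with yaw 5.5°, the disc at (0.429, -0.158), and the cartridge at (0.641, -0.230) with yaw about -8.5°. Now I pick the disc, sensing contact on the way down.

```bash
cat >> h.py <<'E'
DK=np.array([.6414,.1695,.05]); DR=pose(.0966,np.pi/6)
F=Ro.from_matrix(np.diag([1.,-1,-1]))
dq=lambda:(DR*F).as_quat()
def deck(p): return DR.apply(np.array(p,float))+DK   # metres, deck frame
def cartq(yaw): return (Ro.from_euler("z",yaw)*F).as_quat()
E
python3 - <<'E'
from h import *
q0=cartq(0)
for p,q in[((.429,-.158,.09),q0),((.429,-.158,.2),q0),(deck([0,.085,.032+.09]),dq()),(deck([0,.085,.2]),dq()),(deck([0,-.075,.01+.12]),dq()),(deck([0,-.075,.26]),dq()),((.641,-.230,.13),cartq(-.15)),((.641,-.230,.24),cartq(-.15))]:
    j=arm.ik(list(p),list(q)); print(None if j is None else np.round(j,2))
arm.move_gripper(.42,40)
arm.movep([.429,-.158,.14],list(q0)); arm.line_to([.429,-.158,.1],.1)
arm.pause(.2);f0=np.array(arm.read_ft_force()); print(f0,arm.read_time(),arm.read_opening())
z=.1
while z>.0815:
    z-=.002;arm.line_to([.429,-.158,z],.04);f=np.array(arm.read_ft_force())-f0
    if f[2]>2.5: break
print(z,f,arm.read_tool_pos(),arm.read_time())
E
```

```text
[ 0.3   0.69  0.01  2.16 -0.02  0.29 -1.25]
[ 0.32  0.48 -0.02  2.08  0.02  0.58 -1.29]
[-0.64  0.68  0.18  2.    1.59  0.1   2.72]
[-1.15  0.7   0.94  2.05 -1.35  0.37 -0.72]
[-0.2   0.62 -0.01  2.1   2.54  0.11  2.07]
[-0.31  0.34  0.1   2.15  0.2   0.13 -1.89]
[ 0.29  0.85  0.05  1.49 -0.05  0.81 -1.37]
[ 0.3   0.72  0.02  1.4  -0.02  1.02 -1.39]
[-0.51870269 -0.23595672 -0.10028316] 3.425 0.4171510917764759
0.07999999999999999 [0.2874316  0.68838249 0.16224245] [ 0.42893585 -0.15797063  0.07988278] 5.925
```

Run:
```python
from h import *
arm.line_to([.429,-.158,.0835],.05)
f0=np.array(arm.read_ft_force())
arm.move_gripper(0.0,40)
print(arm.read_opening(),arm.read_finger_force(),np.array(arm.read_ft_force())-f0)
arm.line_to([.429,-.158,.22],.2)
print(arm.read_opening(),arm.read_finger_force(),np.array(arm.read_ft_force())-f0)
j=arm.read_joint_positions();print(np.round(j,2))
# branches for tool yaw about the deck normal
for d in range(-180,180,30):
    q=(DR*Ro.from_euler("z",np.radians(d))*F).as_quat()
    o=[]
    for h in(.2,.16,.115):
        k=arm.ik(list(deck([0,.085,h])),list(q)); o.append(None if k is None else np.round(k,2).tolist())
    print(d,o)
print(arm.read_time())
```

```text
0.2329632181484788 38.96569490432739 [0.02943475 0.16419031 5.36013136]
0.23448878964037118 39.09273684024811 [ 0.46806989 -0.07361845  0.41121053]
[ 0.3   0.44  0.01  2.06 -0.    0.64 -1.26]
-180 [[-0.41, 0.52, -0.2, 2.03, 1.26, 0.35, -0.05], [-0.66, 0.6, 0.19, 2.02, 1.15, 0.12, 0.01], [-0.38, 0.69, -0.2, 1.98, 1.62, 0.33, -0.38]]
-150 [[0.14, 0.79, -1.15, 2.02, 1.55, 0.97, 0.34], [-0.15, 0.66, -0.58, 2.01, 1.53, 0.56, 0.28], [-0.38, 0.69, -0.2, 1.98, 1.62, 0.33, 0.14]]
-120 [[-1.14, 0.69, 0.93, 2.05, -1.34, 0.36, -2.82], [-0.15, 0.66, -0.58, 2.01, 1.53, 0.56, 0.8], [-0.62, 0.69, 0.16, 1.99, 1.67, 0.11, 0.55]]
-90 [[-0.98, 0.59, 0.64, 2.05, -0.95, 0.17, -2.65], [-0.85, 0.64, 0.48, 2.03, -1.01, 0.08, -2.58], [-0.62, 0.69, 0.16, 1.99, 1.67, 0.11, 1.07]]
-60 [[-0.89, 0.56, 0.49, 2.05, -0.41, 0.11, -2.65], [-0.81, 0.63, 0.41, 2.03, -0.53, 0.05, -2.52], [-0.62, 0.69, 0.16, 1.99, 1.67, 0.11, 1.6]]
-30 [[-0.87, 0.55, 0.46, 2.05, -0.23, 0.11, -2.3], [-0.8, 0.63, 0.4, 2.03, -0.37, 0.05, -2.16], [-0.62, 0.69, 0.16, 1.99, 1.67, 0.11, 2.12]]
0 [[-0.87, 0.55, 0.46, 2.05, -0.22, 0.11, -1.79], [-0.8, 0.63, 0.39, 2.03, -0.32, 0.05, -1.68], [-0.62, 0.69, 0.16, 1.99, 1.67, 0.11, 2.64]]
30 [[-0.85, 0.55, 0.43, 2.05, -0.09, 0.11, -1.4], [-0.79, 0.62, 0.38, 2.03, -0.14, 0.05, -1.34], [-0.78, 0.72, 0.4, 1.99, 4.42, 0.05, 0.37]]
60 [[-0.82, 0.54, 0.39, 2.05, 0.16, 0.11, -1.12], [-0.77, 0.62, 0.36, 2.03, 0.18, 0.05, -1.14], [-0.38, 0.69, -0.2, 1.98, 1.62, 0.33, -2.47]]
90 [[-0.75, 0.53, 0.28, 2.04, 0.6, 0.13, -1.02], [-0.75, 0.61, 0.32, 2.02, 0.58, 0.05, -1.0], [-0.38, 0.69, -0.2, 1.98, 1.62, 0.33, -1.95]]
120 [[-0.61, 0.52, 0.08, 2.04, 1.03, 0.21, -0.9], [-0.7, 0.61, 0.24, 2.02, 1.03, 0.09, -0.92], [-0.68, 0.7, 0.25, 1.99, 1.8, 0.05, -1.69]]
150 [[-0.46, 0.52, -0.14, 2.03, 1.22, 0.32, -0.55], [-0.54, 0.59, 0.0, 2.02, 1.35, 0.22, -0.69], [-0.64, 0.69, 0.18, 1.99, 1.68, 0.09, -1.04]]
7.2833
```

Run:
```python
from h import *
arm.line_to([.44,-.15,.28],.25)
j0=np.array(arm.read_joint_positions());jh=np.array([-0.15,.66,-.58,2.01,1.53,.56,-.24])
for s in(.4,.65,1):
    arm.move_j(list(j0+s*(jh-j0)));R=Ro.from_quat(arm.read_eef_rot());p=np.array(arm.read_tool_pos())
    o=p+R.apply([0,0,.0835]);print(s,p,"disc",o,"deckframe",DR.inv().apply(o-DK),arm.read_time())
q=(DR*Ro.from_euler("z",np.pi)*F).as_quat()
arm.movep(list(deck([0,.085,.155])),list(q));print(np.round(arm.read_joint_positions(),2),arm.read_opening())
for n,(x0,y0) in dict(top=(210,130),scene=(330,110)).items():
    im=snapshot(n);cv2.imwrite(f"pics/h_{n}.png",im)
    globals()[n]=cv2.resize(im[y0:y0+80,x0:x0+100],None,fx=4,fy=4,interpolation=cv2.INTER_CUBIC)
cv2.imwrite("pics/hov.png",np.hstack([top,scene]))
print(arm.read_ft_force(),arm.read_time())
c=deck([0,.085,.0715]);print(proj("top",c),proj("scene",c))
```

```text
0.4 [ 0.5044652  -0.05810683  0.22934255] disc [ 0.51165381 -0.08039718  0.14919447] deckframe [-0.08311582 -0.23621812  0.16252685] 8.325
0.65 [0.54802043 0.04233573 0.20849422] disc [0.57219058 0.02090034 0.13149696] deckframe [-0.03132143 -0.14123163  0.11218802] 8.8667
1 [0.55419844 0.2403977  0.18710921] disc [0.59569763 0.24377543 0.11473064] deckframe [-0.00082549  0.07833713  0.0752211 ] 9.7417
[-0.15  0.67 -0.58  2.    1.54  0.56 -0.25] 0.2357414658549902
[-0.00310479 -0.1042664  -0.40910768] 10.0917
[[247.3211346  183.68844563]] [[389.26477855 150.5951209 ]]
```

View pics/hov.png

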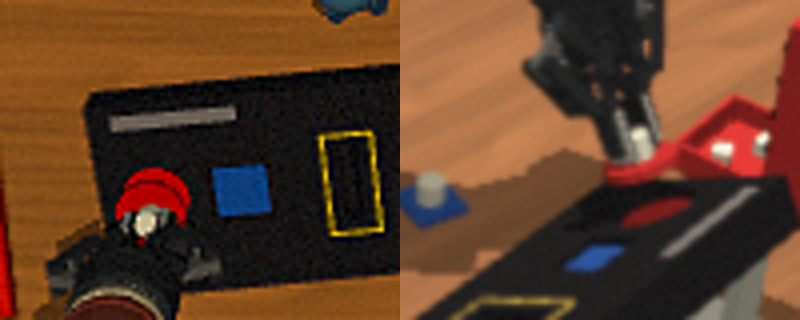

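The disc is held level over the well: its centre in the top view is near (248,184), against (247.3,183.7) predicted. I descend along the deck normal with a force guard, and search sideways if it catches.

```bash
cat >> h.py <<'E'
def insert(xy,z0,z1,f0,step=.0015,lim=5,v=.04):
    z=z0
    while z>z1+1e-6:
        z=max(z-step,z1);arm.line_to(list(deck([*xy,z])),v)
        f=DR.inv().apply(np.array(arm.read_ft_force())-f0)
        if f[2]>lim: break
    return z,f
def search(x0,y0,zs,z1,lim=5,step=.0015,v=.04,offs=None):
    f0=np.array(arm.read_ft_force())
    offs=offs or [(0,0),(-1.5,0),(1.5,0),(0,1.5),(0,-1.5),(-2,-2),(-2,2),(2,2),(2,-2),(-3,0),(3,0),(0,3),(0,-3)]
    for dx,dy in offs:
        xy=(x0+dx/1e3,y0+dy/1e3);p=np.array(arm.read_tool_pos());
        arm.line_to(list(deck([*xy,zs])),v)
        z,f=insert(xy,zs,z1,f0,step,lim,v);print((dx,dy),round(z,4),f.round(1),round(arm.read_time(),2))
        if z<z1+.004: return xy,z,f
    return None
E
python3 - <<'E'
from h import *
arm.line_to(list(deck([0,.085,.128])),.08);arm.pause(.1)
print(search(0,.085,.126,.1157)); print(arm.read_opening())
E
```

```text
(0, 0) 0.123 [-1.4 -2.2  7.7] 11.43
(-1.5, 0) 0.1157 [-1.1 -1.1  9.1] 13.43
((-0.0015, 0.085), 0.1157, array([-1.07020754, -1.06431902,  9.1339886 ]))
0.2331241892352552
```

Run:
```python
from h import *
arm.move_gripper(.4)
arm.line_to(list(deck([-.0015,.085,.2])),.2)
j0=np.array(arm.read_joint_positions());print(j0.round(2))
up=arm.ik([.60,-.20,.26],list(cartq(-.15)));print(up)
# reverse path through the earlier midpoint, then over the rack
jm=np.array([0.3,.44,.01,2.06,0,.64,-1.26])
arm.move_j(list(j0+.5*(jm-j0)));print(arm.read_tool_pos(),arm.read_time())
arm.movep([.641,-.230,.22],list(cartq(-.15)));print(np.round(arm.read_joint_positions(),2),arm.read_time())
im=snapshot("top");sc=snapshot("scene");cv2.imwrite("pics/p_top.png",im);cv2.imwrite("pics/p_scene.png",sc)
z=lambda i,x,y:cv2.resize(i[y:y+90,x:x+100],None,fx=4,fy=4,interpolation=cv2.INTER_CUBIC)
cv2.imwrite("pics/placed.png",np.hstack([z(im,220,130),z(sc,335,130)]))
```

```text
[-0.14  0.58 -0.61  2.03  1.41  0.57 -0.16]
[ 0.4060417   0.63518656 -0.20275126  1.53040031  0.14334329  0.99059583
 -1.55770686]
[ 0.50541384 -0.00738317  0.2052417 ] 15.3583
[ 0.31  0.74 -0.    1.42  0.    0.98 -1.41] 16.3333
```

View pics/placed.png

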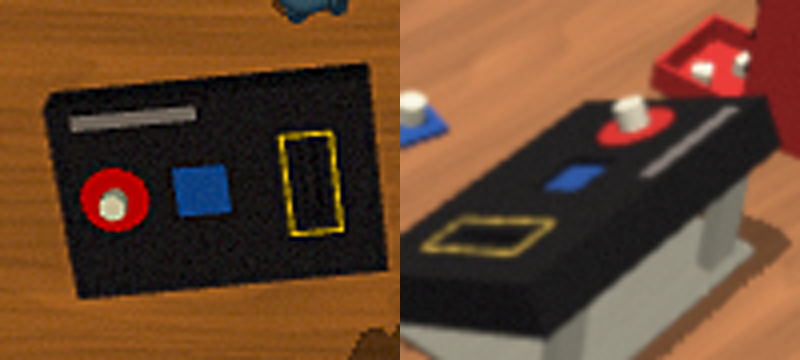

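The disc sits flush in the well, with its hub at about (248,180) in the top view and the rim level with the top. Now the cartridge.

Run:
```python
from h import *
f0=np.array(arm.read_ft_force())
arm.line_to([.641,-.2303,.15],.2);arm.line_to([.641,-.2303,.118],.08)
print(np.array(arm.read_ft_force())-f0,arm.read_finger_force())
arm.move_gripper(0,50)
print(arm.read_opening(),arm.read_finger_force(),np.array(arm.read_ft_force())-f0)
for z in(.128,.143,.158,.27):
    arm.line_to([.641,-.2303,z],.06 if z<.2 else .25);print(z,(np.array(arm.read_ft_force())-f0).round(1))
print(arm.read_opening(),arm.read_time(),np.round(arm.read_joint_positions(),2))
jm=np.array([.1,.5,-.3,2.0,.8,.6,-.9])
q=(DR*Ro.from_euler("z",np.pi)*F).as_quat()
for qq in(q,dq()):
  for h in(.23,.17,.11):
    k=arm.ik(list(deck([0,-.075,h])),list(qq));print(h,None if k is None else np.round(k,2))
```

```text
[ 0.31441789 -0.82911281  0.6899532 ] 0.0
0.13439462046390124 50.970836877822876 [ 0.27762069 -0.23700903  1.16740862]
0.128 [-0.6 -1.6 -0. ]
0.143 [ 0.4 -0.6  0.7]
0.158 [-0.4 -0.4 -0.8]
0.27 [-0.5  0.1 -1.6]
0.13396996388392834 19.5167 [ 0.31  0.69  0.    1.37 -0.    1.08 -1.41]
0.23 [ 0.43  0.57 -0.96  2.13  1.46  0.57  0.08]
0.17 [ 0.3   0.65 -0.77  2.11  1.66  0.51 -0.09]
0.11 [ 0.47  0.98 -1.15  2.06  1.8   0.9  -0.06]
0.23 [-0.32  0.41  0.13  2.15  0.08  0.07 -1.76]
0.17 [-0.34  0.54  0.18  2.13  3.88  0.05  0.71]
0.11 [-0.2   0.66 -0.01  2.08  2.65  0.13  1.97]
```

Run:
```python
from h import *
j0=np.array(arm.read_joint_positions());jh=np.array([.43,.57,-.96,2.13,1.46,.57,.08])
for s in(.35,.7,1):
    arm.move_j(list(j0+s*(jh-j0)));R=Ro.from_quat(arm.read_eef_rot());p=np.array(arm.read_tool_pos())
    o=p+R.apply([0,0,.11]);print(s,p,"cart",o,"deckframe",DR.inv().apply(o-DK),arm.read_time())
q=(DR*Ro.from_euler("z",np.pi)*F).as_quat()
arm.movep(list(deck([-.001,-.075,.2])),list(q));arm.line_to(list(deck([-.001,-.075,.165])),.1)
print(np.round(arm.read_joint_positions(),2),arm.read_opening(),arm.read_time())
im=snapshot("top");sc=snapshot("scene");cv2.imwrite("pics/c_top.png",im);cv2.imwrite("pics/c_scene.png",sc)
z=lambda i,x,y:cv2.resize(i[y:y+90,x:x+100],None,fx=4,fy=4,interpolation=cv2.INTER_CUBIC)
cv2.imwrite("pics/chov.png",np.hstack([z(im,250,130),z(sc,310,130)]))
```

```text
0.35 [ 0.60407466 -0.15803134  0.22893086] cart [ 0.60672544 -0.17931466  0.12104205] deckframe [-0.02350382 -0.34384407  0.09560223] 20.0833
0.7 [ 0.58498672 -0.04677124  0.22895879] cart [ 0.61704782 -0.06881184  0.12606905] deckframe [-0.00286247 -0.23485203  0.08948962] 20.65
1 [0.53521147 0.08248132 0.24842657] cart [0.58983735 0.08733578 0.15307225] deckframe [ 0.00022674 -0.07680795  0.11888667] 21.3
[ 0.36  0.7  -0.89  2.11  1.68  0.6  -0.09] 0.13423861114508076 22.05
```

View pics/chov.png

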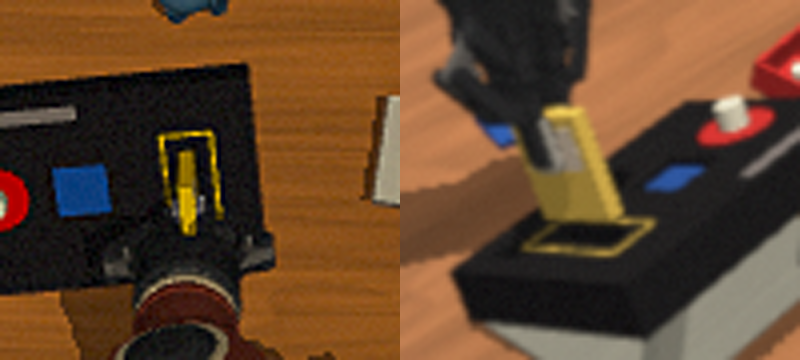

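The cartridge is held square above the slot: slot at about (188,180) in the left crop, cartridge directly over it. Inserting with the force guard.

Run:
```python
from h import *
arm.line_to(list(deck([-.001,-.075,.153])),.06);arm.pause(.1)
print(search(-.001,-.075,.152,.1201,lim=5,step=.002,v=.04)); print(arm.read_opening(),arm.read_time())
```

```text
(0, 0) 0.15 [-0.7 -0.8  7.8] 23.1
(-1.5, 0) 0.1201 [-0.9 -1.3  9.4] 27.35
((-0.0025, -0.075), 0.1201, array([-0.90035089, -1.27473848,  9.36165829]))
0.13333739672738715 27.35
```

Run:
```python
from h import *
f0=np.array(arm.read_ft_force());arm.line_to(list(deck([-.0025,-.075,.1196])),.04)
print(DR.inv().apply(np.array(arm.read_ft_force())-f0))
arm.move_gripper(.4);arm.pause(.1);print(arm.read_finger_force())
arm.line_to(list(deck([-.0025,-.075,.23])),.15)
j=np.array(arm.read_joint_positions());arm.move_j(list(j+.9*(np.array([.31,.69,0,1.37,0,1.08,-1.41])-j)))
arm.pause(.2);print(arm.read_time(),arm.read_ft_force())
im=snapshot("top");sc=snapshot("scene")
z=lambda i,x,y:cv2.resize(i[y:y+120,x:x+130],None,fx=3,fy=3,interpolation=cv2.INTER_CUBIC)
cv2.imwrite("pics/end.png",np.hstack([z(im,225,110),z(sc,310,110)]))
for n in("top","scene"):print(n,[proj(n,deck(np.array([x,y-75,86])/1e3)).round(1).tolist() for x in(-32,32) for y in(-6,6)])
```

```text
[0.15396199 0.49157248 4.75326349]
0.0
30.3417 [ 0.87297966 -0.37195146 -0.12752883]
top [[[300.3, 189.9]], [[296.5, 190.2]], [[298.1, 171.3]], [[294.3, 171.7]]]
scene [[[340.5, 173.6]], [[343.5, 171.5]], [[357.2, 173.8]], [[360.3, 171.6]]]
```

View pics/end.png

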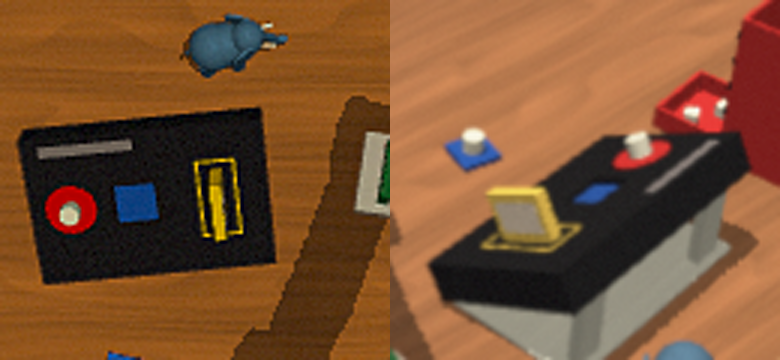

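The final picture shows the cartridge standing about 46 mm out of the slot. Its top edge runs from (487,190) to (547,187) in the crop, within about 2 px of the predicted home position. The disc is still flush.

```bash
python3 -c "
from station import ticket;print(ticket.finish_job())"
```

```text
the job is handed in; nothing more can be done
None
```

The job is handed in at about 30 s of the 58 s allowed: the red disc is flush in the round well and the yellow cartridge is fully home in the slot, both released and in that order, with insertion forces below about 15 N.

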